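# Heft the reagent cartridges and load the full one

## Robot

A 6-joint arm with a two-finger parallel gripper is mounted at the origin on a cart in front of the work surface, level with it; the furniture and walls round the work are solid. World frame = base frame: x ahead of the robot, y to its left, z up, the work surface at z = 0. Lengths are in mm, angles in degrees, forces in N, time in s.
With the tool pointing down it reaches from about 300 to 850 mm from the base axis. Payload 4.2 kg.
Tool frame: the origin (TCP) lies midway between the tips of the shut fingers; the grasp point (between the pads) lies 19 mm behind it; z points along the fingers, y is the line along which they close (so a half turn about z gives the same grasp; the last joint's range is limited). The gripper opens to 91 mm and grips with 3 to 60 N. Pads are 32 mm wide; open, the fingers measure 118 mm over their backs; the gripper's body (76 mm by 178 mm) begins 60 mm behind the grasp point.
Start: joints at [-76.49, 18.312, 89.639, -0, 72.044, -1.146], TCP at [145.489, -556.306, 213.976] pointing down, gripper open.
Joint ranges: [-177.97, 177.97], [-48.28, 115.42], [12.27, 149.76], [-77.06, 257.06], [2.81, 150.46], [-146.56, 146.56]. Speed limits (degrees/s): [147.25, 147.25, 180, 180, 180, 180].

## Interface

Orientations are given as [roll, pitch, yaw] about the fixed x, y, z axes, in that order (R = Rz(yaw) Ry(pitch) Rx(roll)).
In Python, from workcell import env gives the robot as it stands.
- The arm moves only by the shell command python3 -m jog 'ROWS' [FORCE]. ROWS is a JSON object of lists of equal length, an entry for each row: "jaw": the finger opening in mm, from 0 to 91.2; "slide": the shift along the tool's x, y, z in units of 30 mm (1.0 is 30 mm), a list of three; "spin": the turn about the tool's z in units of 8 degrees (1.0 is 8 degrees). In form: {"jaw": [jaw, ...], "slide": [[dx, dy, dz], ...], "spin": [spin, ...]}. A call has 1 to 10 rows; each row shifts and turns the commanded pose from where the row before left it, along the tool's axes as they then stand; what a row does not reach is not made up. A row lasts 1/10 s, in which the tool goes at most 50 mm and 8.59 degrees, less where a joint would pass 70% of its speed; a pose out of reach is approached as far as the arm can. A call is refused whole if a number of a shift passes 1 or a number of a turn 1, either way. A call with a gripper value outside its range is refused whole. The fingers move at their own pace and stop on an object; FORCE is the grip in N (left out, the last holds). Time passes only in rows, so rows that do not move let the fingers close. It gives the time, the measured TCP pose, the force, the opening and the grip force at its end, in the units of the state.
- env.state(): the state, without advancing time (a new reading comes with each control period).
- env.grab_frame(name): name is "side" or "top" or "wrist"; returns the picture (384x512x3 uint8, red, green, blue); there is no depth.
- env.camera_model(name): a dict with "fx", "fy", "cx", "cy" (pixels), "camera_from_world" (4x4, takes a point from world to camera coordinates). Camera axes: x right, y up, looking along -z (the intrinsics and any distortion apply to the point x, -y, -z); pixel columns grow to the right and rows downward; lengths in mm; the calibration is good to about 2 mm. The wrist camera is an equidistant fisheye: a pixel r from the principal point sees the ray r / f radians off the axis. A picture is of the moment at which its call begins: read the wrist's pose just before it. camera_model takes no time and is no camera call; for the wrist camera it gives the pose at the moment of the call.
- env.job_done(): hands the job in; it is judged then, once.
The state is a dict: "time_s": time; "qpos": joint angles; "qvel": joint speeds; "effort": joint torques, N m; "ee_pos": TCP position; "ee_rot": TCP orientation; "force": force on the tool from outside, world axes, zero at the start; "torque": the same for the moment, N m; "gripper_width": finger opening in mm; "gripper_force": force on a finger pad.
Only numpy, scipy, OpenCV 4.12 (cv2) and the standard library are available. Lean on these libraries where they do the work, as an engineer would, in place of code of your own. Each camera call takes 0.05 s, during which the arm holds its last target. There are 200 camera calls.

## Task

Two of the three identical sealed reagent cartridges on the bench are spent and one is still full, which only their weight in the hand can tell: lift them and feel. Stand the two spent ones upright in the grey return tray, and press the full one gently down into the analyser's bay until its latch snaps over it and holds it. Do not force the bay (a firm push of about 20 N is enough), knock no cartridge over, and leave the other things on the bench alone.

Things in the scene. Friction and masses are not known exactly. Their poses are not given: they have to be found in the camera images.
- cartridge_a: sealed opaque cartridge, white, blue collar and grip tab, standing free on the bench; origin: centre of its underside, z up. Body 46 (its x) x 34 (y) mm, flat shoulder 80 mm above the underside; lowest 12 mm taper to 41 x 29. On the shoulder the grip tab, 32 (x) x 16 (y) mm, from 80 to 111 mm up: pinch its 16 mm. One of the three is full (300 to 420 g), two are spent (70 to 120 g)
- cartridge_b: a cartridge like cartridge_a: same looks, sizes, axes and origin. Which of the three is full cannot be seen, only felt as load on the wrist; which one stands where differs every time
- cartridge_c: a cartridge like cartridge_a: same looks, sizes, axes and origin. Which of the three is full cannot be seen, only felt as load on the wrist; which one stands where differs every time
- bay: white analyser module fixed to the bench, 70 mm high, blue-framed bay open at the top. Origin under the bay's axis at bench level, z up, x towards the console (dark screen, from x = 66 mm on, 129 mm high). Housing x -40 to 110, y -75 to 75 mm. A cartridge goes in upright, its x along the bay's x, either way round
- bay_mouth (a point): centre of the bay's mouth, on the housing's top face, 70 mm above the bench. The opening is 51 (bay's x) x 38 (y) mm, 2.5 and 2 mm to spare on each side of a cartridge, with a 5 mm chamfer
- bay_carriage (a joint): sprung floor of the bay, m: 0 = up, grows as pressed down, hard stop 0.015; spring 8 N at 0, 15 N at 0.015. Floor (24 mm above the bench at 0) and latch sit on one height-adjustable insert, clamped 0 to 15 mm higher, which differs and must be felt. At about 0.012 the bolt snaps over the cartridge's shoulder; let go sooner, it springs up. Over 35 N does harm
- latch_bolt (a joint): sprung bolt on the insert, m: 0 = forward, grows as the entering cartridge pushes it back (about 0.005; 1 to 2 N). Guide block behind the mouth: bay x 34 to 68, y -12 to 12 mm, 110 mm high; steel nose out to x = 18.5 mm, 92 to 105 mm above the bench, steep above, flat below. All these heights + 0 to 15 mm, as the insert is set
- return_tray: open grey plastic tray fixed to the bench, 150 mm along its x, 140 mm along its y, walls 35 mm high and 4 mm thick, floor 4 mm above the bench; origin at the centre of its underside, z up
- cassette_s2: white test cassette, 31 x 69 x 7 mm, flat on the bench; a bystander
- dropper_3: small dropper bottle with a blue cap, 22 mm across, 62 mm high; a bystander
- cassette_30: white test cassette, 31 x 69 x 7 mm, flat on the bench; a bystander
Things that resemble listed ones, but are neither listed nor needed, are in the scene too. What is shaped like the cartridge_a but purple is not meant.

How it is judged (in metres and radians):
At the end, for the whole second after the job is handed in: The full cartridge is upright in the bay, held down by the latch (floor at least 10.8 mm down, bolt forward), and the two spent ones stand upright on the floor of the return tray, each weighing on it with less than 2 N; all released and at rest (value of joint bay_carriage above 0.0108 m and value of joint latch_bolt below 0.002 m and ((z of cartridge_a in the frame of bay below 0.0295 m and horizontal distance between cartridge_a and bay below 0.004 m and angle between cartridge_a's own z axis and vertical below 0.07 rad) or (x of cartridge_a in the frame of return_tray between -0.07 and 0.07 m and y of cartridge_a in the frame of return_tray between -0.065 and 0.065 m and z of cartridge_a in the frame of return_tray below 0.01 m and angle between cartridge_a's own z axis and vertical below 0.1 rad and contact force between cartridge_a and return_tray below 2 N)) and ((z of cartridge_b in the frame of bay below 0.0295 m and horizontal distance between cartridge_b and bay below 0.004 m and angle between cartridge_b's own z axis and vertical below 0.07 rad) or (x of cartridge_b in the frame of return_tray between -0.07 and 0.07 m and y of cartridge_b in the frame of return_tray between -0.065 and 0.065 m and z of cartridge_b in the frame of return_tray below 0.01 m and angle between cartridge_b's own z axis and vertical below 0.1 rad and contact force between cartridge_b and return_tray below 2 N)) and ((z of cartridge_c in the frame of bay below 0.0295 m and horizontal distance between cartridge_c and bay below 0.004 m and angle between cartridge_c's own z axis and vertical below 0.07 rad) or (x of cartridge_c in the frame of return_tray between -0.07 and 0.07 m and y of cartridge_c in the frame of return_tray between -0.065 and 0.065 m and z of cartridge_c in the frame of return_tray below 0.01 m and angle between cartridge_c's own z axis and vertical below 0.1 rad and contact force between cartridge_c and return_tray below 2 N)) and linear speed of each of cartridge_a, cartridge_b, cartridge_c below 0.02 m/s); the robot touches nothing.
It fails at once if the bay was forced: a cartridge or the robot pressed on the analyser with more than 35 N (contact force between any of cartridge_a, cartridge_b, cartridge_c, the arm, the fingers and bay above 35 N).
It fails at once if a cartridge was knocked over (angle between any of cartridge_a, cartridge_b, cartridge_c's own z axis and vertical above 0.8 rad).
It fails at once if a bystander was moved more than 30 mm (distance of any of cassette_30, cassette_s2, dropper_3 from where it was at the start of the episode above 0.03 m).
It also fails if it takes over 72 s, if anything falls off the work surface, if the arm or the gripper's body presses on something with over 40 N, if the wrist force passes 120 N, or if a joint passes its speed limit or range.

## Working session

There is one attempt and no reset: what is moved stays moved. The work goes in short steps, Python scripts to look and compute and a shell command to move; the robot and the scene stay as the last step left them, time stands still between calls to the robot, and variables do not carry over. Pictures are saved under pics/ and viewed, at most 10 in all, crops included, and the job is handed in when it is done.

```bash
mkdir -p pics; ls; python3 - <<'E'
from workcell import env
import cv2,numpy as np
s=env.state();print(s)
for n in("top","side"):
    im=env.grab_frame(n);cv2.imwrite(f"pics/{n}0.png",im[...,::-1]);m=env.camera_model(n)
    print(n,{k:np.round(v,3).tolist() if not isinstance(v,str) else v for k,v in m.items()})
a=[cv2.imread(f"pics/{n}0.png") for n in("top","side")]
E
```

```text
pics
{'time_s': 0.0, 'qpos': array([-7.64899344e+01,  1.83518337e+01,  8.97060260e+01, -4.23709730e-04,
        7.20422089e+01, -1.14638271e+00]), 'qvel': array([-0.07554878,  0.14548109, -0.0346587 , -0.00217288,  0.03812449,
        0.01268808]), 'effort': array([ 6.32570282e-04, -4.12457299e+01, -2.31967592e+01,  7.29336147e-02,
        4.55738779e-02, -1.33284716e-04]), 'ee_pos': array([ 145.36664458, -555.81144975,  213.12091039]), 'ee_rot': array([-1.79899943e+02, -1.59929557e-03,  1.46565779e+01]), 'force': array([-0.05043714, -0.38096725,  0.16349831]), 'torque': array([-0.00892716,  0.02651684, -0.00240691]), 'gripper_force': 0.0, 'gripper_width': 90.99988036389327}
top {'fx': 476.311, 'fy': 476.311, 'cx': 254.911, 'cy': 195.849, 'camera_from_world': [[0.022, -1.0, -0.001, -77.67], [0.988, 0.022, 0.152, -468.058], [-0.152, -0.004, 0.988, -1335.531], [0.0, 0.0, 0.0, 1.0]]}
side {'fx': 461.835, 'fy': 461.835, 'cx': 251.364, 'cy': 186.32, 'camera_from_world': [[-0.853, -0.522, -0.001, 384.83], [0.297, -0.487, 0.821, -251.619], [-0.429, 0.701, 0.57, -1342.059], [0.0, 0.0, 0.0, 1.0]]}
```

View pics/top0.png

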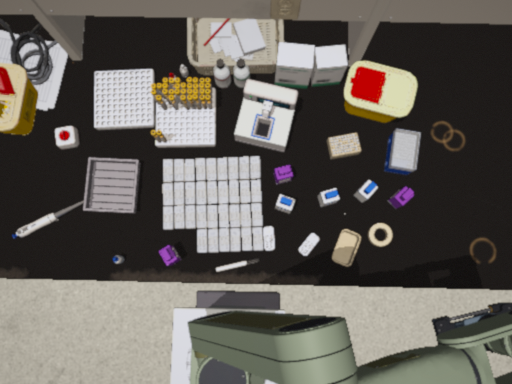

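View pics/side0.png

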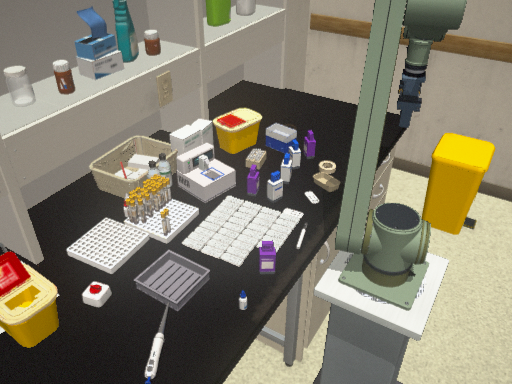

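Top view: the white cartridges with blue collars are at (286,203), (329,197) and (367,191). The purple look-alikes at (284,174), (402,197) and (170,255) are not meant. The analyser is at (266,115) with its blue-framed bay near (263,125), the grey tray at (112,185) and the dropper at (118,259).

```bash
cat > h.py <<'E'
from workcell import env
import cv2,numpy as np
def ray(m,u,v):
    d=np.array([(u-m['cx'])/m['fx'],-(v-m['cy'])/m['fy'],-1.]);T=np.array(m['camera_from_world'])
    return -T[:3,:3].T@T[:3,3], T[:3,:3].T@d
def fray(m,u,v):
    x,y=(u-m['cx']),(v-m['cy']);r=np.hypot(x,y)+1e-9;t=r/m['fx'];
    d=np.array([x/r*np.sin(t),-y/r*np.sin(t),-np.cos(t)]);T=np.array(m['camera_from_world'])
    return -T[:3,:3].T@T[:3,3], T[:3,:3].T@d
def pl(m,u,v,z,f=ray):
    o,d=f(m,u,v);return (o+d*(z-o[2])/d[2])[:2]
def proj(m,p):
    T=np.array(m['camera_from_world']);c=T[:3,:3]@p+T[:3,3];return m['cx']+m['fx']*c[0]/-c[2],m['cy']+m['fy']*c[1]/c[2]
def blue(im):
    h=cv2.cvtColor(im,cv2.COLOR_RGB2HSV);return cv2.inRange(h,(100,110,50),(122,255,255))
E
python3 - <<'E'
from h import *
m=env.camera_model('top');im=cv2.imread('pics/top0.png')[...,::-1].copy()
b=blue(im);b[280:]=0
n,l,s,c=cv2.connectedComponentsWithStats(b)
for i in range(1,n):
    if s[i][4]>15:
        p=np.argwhere(l==i)[:,::-1].astype(float)
        for z in(111,70):
            w=np.array([pl(m,u,v,z) for u,v in p]);r=cv2.minAreaRect(w.astype(np.float32))
            print(s[i],c[i].round(1),z,np.round(w.mean(0)),[np.round(x,1) for x in r])
h=cv2.cvtColor(im,cv2.COLOR_RGB2GRAY)
A=cv2.resize(im[150:225,255:425],None,fx=4.5,fy=4.5,interpolation=2)[...,::-1]
B=cv2.resize(im[70:160,220:320],None,fx=3.8,fy=3.8,interpolation=2)[...,::-1]
C=cv2.resize(im[145:225,70:155],None,fx=4.2,fy=4.2,interpolation=2)[...,::-1]
o=np.zeros((600,800,3),np.uint8)
A=A[:,:765];A=cv2.resize(A,(560,247));o[:247,:560]=A;o[250:250+B.shape[0],:B.shape[1]]=B[:350];o[250:250+C.shape[0],390:390+C.shape[1]]=C
cv2.imwrite('pics/crop.png',o)
E
```

```text
[384 133  26  42 214] [391.6 159.7] 111 [ 567. -441.] [array([ 575.1, -438.1]), array([121.2,  61.9]), np.float64(22.0)]
[384 133  26  42 214] [391.6 159.7] 70 [ 577. -453.] [array([ 585.2, -449.7]), array([125.1,  63.8]), np.float64(22.0)]
[365 181  12  13  71] [370.3 186.9] 111 [ 490. -382.] [array([ 489.2, -382. ]), array([15.2, 37.6]), np.float64(49.3)]
[365 181  12  13  71] [370.3 186.9] 70 [ 497. -391.] [array([ 496.5, -391.9]), array([15.7, 38.8]), np.float64(49.3)]
[325 190  14   9  73] [331.8 193.9] 111 [ 468. -277.] [array([ 468.1, -276.7]), array([14.7, 37.3]), np.float64(19.8)]
[325 190  14   9  73] [331.8 193.9] 70 [ 475. -283.] [array([ 474.7, -283.2]), array([15.2, 38.5]), np.float64(19.8)]
[281 197  11   9  64] [285.8 200.9] 111 [ 446. -152.] [array([ 446.1, -151.6]), array([27.7, 16.3]), np.float64(69.2)]
[281 197  11   9  64] [285.8 200.9] 70 [ 452. -154.] [array([ 452. , -154.1]), array([28.6, 16.9]), np.float64(69.2)]
[ 12 234   5   5  20] [ 13.8 235.8] 111 [335. 577.] [array([334.8, 576.9]), array([11.4, 10.7]), np.float64(5.6)]
[ 12 234   5   5  20] [ 13.8 235.8] 70 [337. 598.] [array([337.2, 597.7]), array([11.7, 11.1]), np.float64(5.6)]
[112 256   6   6  25] [114.3 258.8] 111 [280. 303.] [array([280.2, 303.5]), array([11.5, 12.9]), np.float64(47.4)]
[112 256   6   6  25] [114.3 258.8] 70 [281. 315.] [array([280.8, 315.6]), array([11.9, 13.3]), np.float64(47.4)]
```

View pics/crop.png

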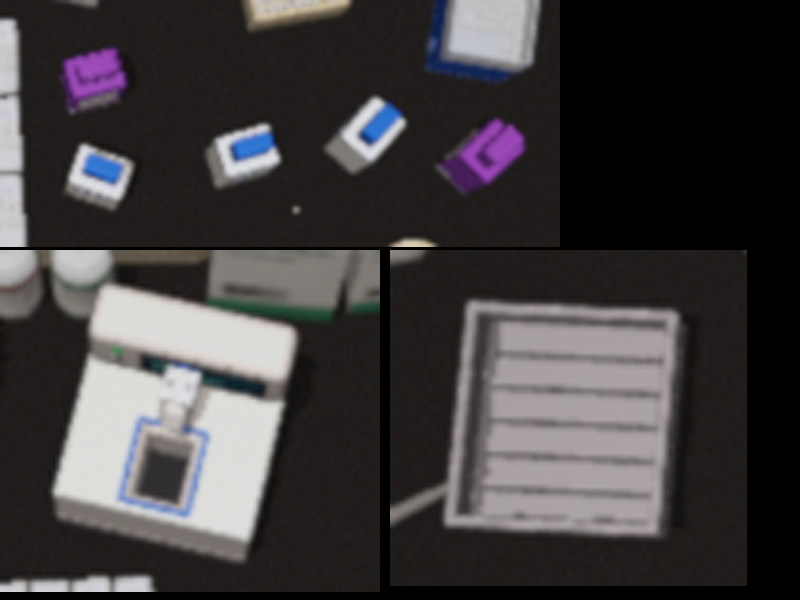

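The crop confirms three white cartridges with blue tabs, which are the ones to use; the purple ones are left alone. The bay frame corners and tray rim corners are also clear.

```bash
cat >> h.py <<'E'
def go(x,y,z,yaw=None):
    s=env.state();p=s['ee_pos'];a=np.radians(s['ee_rot'][2]);d=np.array([x,y,z])-p
    t=[d[0]*np.cos(a)+d[1]*np.sin(a), d[0]*np.sin(a)-d[1]*np.cos(a), -d[2]]
    sp=0 if yaw is None else -((yaw-s['ee_rot'][2]+180)%360-180)/8
    print('slide tot',np.round(np.array(t)/30,3),'spin tot',round(sp,3),'(slide in start axes)')
E
python3 - <<'E'
from h import *
m=env.camera_model('top')
t=[pl(m,*q,35) for q in((88.3,157.4),(139,159.8),(135,212.4),(83.1,210.2))]
print('tray',np.round(t),np.mean(t,0), [np.linalg.norm(t[i]-t[i-1]) for i in range(4)])
im=cv2.imread('pics/top0.png')[...,::-1].copy();h=cv2.cvtColor(im,cv2.COLOR_RGB2HSV)
k=np.zeros(h.shape[:2],np.uint8);k[108:146,246:280]=cv2.inRange(h,(105,60,60),(125,255,255))[108:146,246:280]
p=np.argwhere(k)[:,::-1];w=np.array([pl(m,u,v,70) for u,v in p]);print(len(p),[np.round(x,1) for x in cv2.minAreaRect(w.astype(np.float32))])
wm=env.camera_model('wrist');T=wm['camera_from_world'];print(wm['fx'],wm['cx'],wm['cy'],-T[:3,:3].T@T[:3,3],T[:3,:3].round(2))
go(489,-382,230,-40.7)
go(468,-277,230,19.8)
E
```

```text
tray [[573. 421.]
 [569. 273.]
 [414. 275.]
 [417. 425.]] [493.19025871 348.52044899] [np.float64(155.3299568215351), np.float64(148.43939738300227), np.float64(154.45810809141247), np.float64(149.30448360349212)]
93 [array([666.7, -84.9]), array([55., 69.]), np.float64(77.4)]
297.3186396354542 251.23567390925228 191.11144291121224 [ 224.49792566 -535.95841548  383.42304117] [[ 0.25 -0.97 -0.  ]
 [ 0.92  0.24 -0.29]
 [ 0.28  0.07  0.96]]
slide tot [12.548 -2.708 -0.559] spin tot 6.92 (slide in start axes)
slide tot [12.756 -6.271 -0.559] spin tot -0.643 (slide in start axes)
```

```bash
python3 -m jog '{"jaw":[45,45,45,45,45,45,45,45,45,45],"slide":[[0.965,-0.208,-0.05],[0.965,-0.208,-0.05],[0.965,-0.208,-0.05],[0.965,-0.208,-0.05],[0.965,-0.208,-0.05],[0.965,-0.208,-0.05],[0.965,-0.208,-0.05],[0.965,-0.208,-0.05],[0.965,-0.208,-0.05],[0.965,-0.208,-0.05]],"spin":[0,0,0,0,0,0,0,0,0,0]}' 20
python3 -m jog '{"jaw":[45,45,45,45,45,45,45,45,45,45],"slide":[[0.965,-0.208,0],[0.965,-0.208,0],[0.965,-0.208,0],[0,0,0],[0,0,0],[0,0,0],[0,0,0],[0,0,0],[0,0,0],[0,0,0]],"spin":[0,0,0,0.99,0.99,0.99,0.99,0.99,0.99,0.99]}'
cat >> h.py <<'E'
def tabs(zz=111,save=None):
    m=env.camera_model('wrist');s=env.state();im=env.grab_frame('wrist')
    if save: cv2.imwrite(save,im[...,::-1])
    b=blue(im);n,l,st,c=cv2.connectedComponentsWithStats(b)
    for i in range(1,n):
        if st[i][4]>150:
            w=np.array([pl(m,u,v,zz,fray) for v,u in np.argwhere(l==i)]).astype(np.float32)
            r=cv2.minAreaRect(w);print(st[i],'c',np.round(r[0],1),np.round(r[1],1),round(r[2],1))
E
python3 -c "
from h import *
tabs(save='pics/w1.png');print(env.state()['ee_pos'],env.state()['force'])"
```

```text
time_s: 1.1
ee_pos: [410.6, -421.8, 228.6]
ee_rot: [-180.0, 0.0, 14.7]
force: [0.0, -0.4, 0.3]
gripper_width: 45.0
gripper_force: 0.0
time_s: 2.1
ee_pos: [488.8, -382.4, 228.3]
ee_rot: [180.0, 0.1, -41.1]
force: [0.1, -0.1, 0.0]
gripper_width: 45.3
gripper_force: 0.0
[242 166  17  35 522] c [ 490.4 -384.6] [16.3 35.5] 48.9
[ 488.84164633 -382.45027545  228.38989706] [ 0.36648511 -0.52806178 -0.22911035]
```

View pics/w1.png

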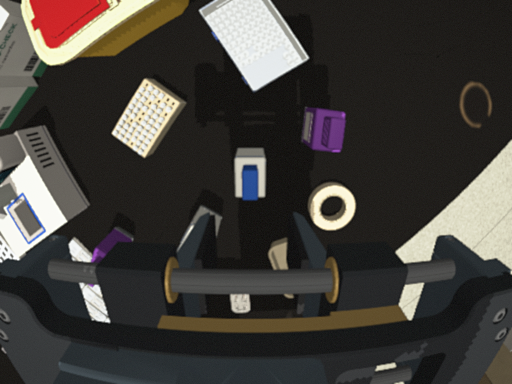

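The picture shows the rightmost cartridge, with its tab at (250,182) between the fingers. The purple look-alikes stay clear. Next I descend, pinch and lift to weigh it.

```bash
python3 -m jog '{"jaw":[45,45,45,45,45,45,45],"slide":[[0.03,0.02,0.8],[0,0,0.8],[0,0,0.8],[0,0,0.8],[0,0,0.8],[0,0,0.5],[0,0,0.35]],"spin":[0,0,0,0,0,0,0]}'
python3 -m jog '{"jaw":[0,0,0,0,0,0,0,0],"slide":[[0,0,0],[0,0,0],[0,0,0],[0,0,0],[0,0,0],[0,0,0],[0,0,0],[0,0,0]],"spin":[0,0,0,0,0,0,0,0]}' 30
python3 -m jog '{"jaw":[0,0,0,0,0,0,0],"slide":[[0,0,-0.3],[0,0,-0.5],[0,0,-0.6],[0,0,-0.6],[0,0,-0.4],[0,0,0],[0,0,0]],"spin":[0,0,0,0,0,0,0]}'
python3 -m jog '{"jaw":[0,0],"slide":[[0,0,0],[0,0,0]],"spin":[0,0]}'
```

```text
time_s: 2.85
ee_pos: [488.6, -383.1, 81.7]
ee_rot: [180.0, 0.2, -40.7]
force: [1.1, 0.8, -0.1]
gripper_width: 45.3
gripper_force: 0.0
time_s: 3.65
ee_pos: [489.7, -384.0, 84.3]
ee_rot: [180.0, -0.1, -40.8]
force: [-0.4, -0.7, 5.3]
gripper_width: 15.8
gripper_force: 30.0
time_s: 4.35
ee_pos: [489.0, -383.4, 155.0]
ee_rot: [180.0, 0.0, -40.8]
force: [-0.1, -0.8, -1.4]
gripper_width: 15.6
gripper_force: 30.0
time_s: 4.55
ee_pos: [488.9, -383.3, 154.4]
ee_rot: [180.0, 0.1, -40.8]
force: [0.0, 0.4, -0.9]
gripper_width: 15.7
gripper_force: 30.0
```

It weighs about 1 N, so this one is spent. I carry it over the others to the tray.

```bash
python3 -m jog '{"jaw":[0,0,0,0,0,0],"slide":[[0,0,-0.4],[0,0,-0.6],[0,0,-0.6],[0,0,-0.4],[0,0,-0.2],[0,0,0]],"spin":[-0.8,-0.9,-0.9,-0.9,-0.8,-0.8]}'
python3 -m jog '{"jaw":[0,0,0,0,0,0,0,0,0,0],"slide":[[0.05,-0.5,0],[0.05,-0.9,0],[0.05,-0.9,0],[0.05,-0.9,0],[0.05,-0.9,0],[0.05,-0.9,0],[0.05,-0.9,0],[0.05,-0.9,0],[0.05,-0.9,0],[0.05,-0.9,0]],"spin":[0,0,0,0,0,0,0,0,0,0]}'
python3 -m jog '{"jaw":[0,0,0,0,0,0,0,0,0,0],"slide":[[0.05,-0.9,0],[0.05,-0.9,0],[0.05,-0.9,0],[0.05,-0.9,0],[0.05,-0.9,0],[0.05,-0.9,0],[0.05,-0.9,0],[0.05,-0.9,0],[0.05,-0.9,0],[0.05,-0.9,0]],"spin":[0,0,0,0,0,0,0,0,0,0]}'
python3 -m jog '{"jaw":[0,0,0,0,0,0,0,0,0],"slide":[[0.05,-0.9,0],[0.05,-0.9,0],[0.05,-0.9,0],[0.05,-0.9,0],[0.05,-0.9,0],[0,-0.8,0],[0,-0.4,0],[0,0,0],[0,0,0]],"spin":[0,0,0,0,0,0,0,0,0]}'
python3 -c "
from h import *
go(528,348.5,95,0)"
```

```text
time_s: 5.15
ee_pos: [489.7, -383.9, 222.1]
ee_rot: [179.9, -0.1, 0.3]
force: [-0.4, 0.8, -0.9]
gripper_width: 15.7
gripper_force: 30.0
time_s: 6.15
ee_pos: [503.5, -123.5, 220.9]
ee_rot: [-180.0, 0.1, -0.1]
force: [0.1, -0.9, -1.2]
gripper_width: 15.8
gripper_force: 30.0
time_s: 7.15
ee_pos: [518.0, 146.1, 220.8]
ee_rot: [180.0, 0.1, -0.1]
force: [-0.0, 0.0, -2.0]
gripper_width: 15.8
gripper_force: 30.0
time_s: 8.05
ee_pos: [526.1, 314.8, 221.1]
ee_rot: [179.9, 0.1, -0.0]
force: [0.2, -0.6, -0.3]
gripper_width: 16.1
gripper_force: 30.0
slide tot [ 0.064 -1.124  4.202] spin tot -0.001 (slide in start axes)
```

```bash
python3 -m jog '{"jaw":[0,0,0,0,0,0,0,0,0,0],"slide":[[0.06,-0.7,0],[0,-0.42,0.4],[0,0,0.7],[0,0,0.8],[0,0,0.8],[0,0,0.7],[0,0,0.5],[0,0,0.3],[0,0,0.1],[0,0,0]],"spin":[0,0,0,0,0,0,0,0,0,0]}'
python3 -m jog '{"jaw":[0,0,0],"slide":[[0,0,0.04],[0,0,0.04],[0,0,0]],"spin":[0,0,0]}'
```

```text
time_s: 9.05
ee_pos: [528.5, 348.6, 92.2]
ee_rot: [180.0, 0.0, -0.0]
force: [-0.0, 0.5, 0.1]
gripper_width: 16.1
gripper_force: 30.0
time_s: 9.35
ee_pos: [528.6, 349.1, 90.5]
ee_rot: [-180.0, -0.0, 0.0]
force: [0.6, 0.4, -0.7]
gripper_width: 15.8
gripper_force: 30.0
```

```bash
python3 -m jog '{"jaw":[0,0,0,0],"slide":[[0,0,0.05],[0,0,0.04],[0,0,0],[0,0,0]],"spin":[0,0,0,0]}'
```

```text
time_s: 9.75
ee_pos: [528.7, 349.2, 88.3]
ee_rot: [-180.0, -0.1, 0.0]
force: [-1.6, -1.9, 5.9]
gripper_width: 15.5
gripper_force: 30.0
```

```bash
python3 -m jog '{"jaw":[45,45,45,45,45,45,45,45,45],"slide":[[0,0,0],[0,0,0],[0,0,0],[0,0,-0.3],[0,0,-0.7],[0,0,-0.9],[0,0,-0.9],[0,0.5,-0.9],[-0.1,0.9,0]],"spin":[0,0,0,0,0,0,0,0,0]}'
python3 -m jog '{"jaw":[45,45,45,45,45,45,45,45,45,45],"slide":[[-0.1,0.95,-0.05],[-0.1,0.95,0],[-0.1,0.95,0],[-0.1,0.95,0],[-0.1,0.95,0],[-0.1,0.95,0],[-0.1,0.95,0],[-0.1,0.95,0],[-0.1,0.95,0],[-0.1,0.95,0]],"spin":[0,0,0,0,0,0,0,0,0,0]}'
python3 -m jog '{"jaw":[45,45,45,45,45,45,45,45,45,45],"slide":[[-0.1,0.95,0],[-0.1,0.95,0],[-0.1,0.95,0],[-0.1,0.95,0],[-0.1,0.95,0],[-0.1,0.95,0],[-0.1,0.95,0],[-0.1,0.95,0],[-0.1,0.95,0],[-0.02,0.7,0]],"spin":[0,0,0,0,0,0,0,0,0,0]}'
python3 -m jog '{"jaw":[45,45,45,45,45,45,45,45,45,45],"slide":[[0,0.2,0],[0,0,0],[0,0,0],[0,0,0],[0,0,0],[0,0,0],[0,0,0],[0,0,0],[0,0,0],[0,0,0]],"spin":[0.9,0.98,0.98,0.98,0.98,0.98,0.98,0.98,0.98,0]}'
python3 -c "
from h import *
tabs(save='pics/w2.png');go(468,-277,200,-70.2)"
```

```text
time_s: 10.65
ee_pos: [527.9, 309.0, 203.1]
ee_rot: [-179.7, -0.5, 0.1]
force: [0.8, -0.8, -0.1]
gripper_width: 44.6
gripper_force: 0.0
time_s: 11.65
ee_pos: [495.4, 20.8, 200.5]
ee_rot: [180.0, -0.1, 0.0]
force: [0.4, 0.5, 0.8]
gripper_width: 45.3
gripper_force: 0.0
time_s: 12.65
ee_pos: [467.7, -257.3, 200.5]
ee_rot: [179.9, -0.0, -0.0]
force: [-0.3, 0.5, -0.7]
gripper_width: 45.2
gripper_force: 0.0
time_s: 13.65
ee_pos: [468.1, -261.6, 200.4]
ee_rot: [-180.0, -0.0, -69.9]
force: [0.0, 0.5, -0.5]
gripper_width: 45.1
gripper_force: 0.0
[245 159  19  40 643] c [ 468.9 -278.3] [15.6 36.4] 16.7
slide tot [0.481 0.181 0.01 ] spin tot 0.057 (slide in start axes)
```

```bash
python3 -m jog '{"jaw":[45,45,45,45,45,45,45],"slide":[[0.466,0.163,0],[0,0,0.6],[0,0,0.9],[0,0,0.9],[0,0,0.8],[0,0,0.5],[0,0,0.18]],"spin":[0,0.42,0,0,0,0,0]}'
python3 -m jog '{"jaw":[0,0,0,0,0,0,0,0],"slide":[[0,0,0],[0,0,0],[0,0,0],[0,0,0],[0,0,0],[0,0,0],[0,0,0],[0,0,0]],"spin":[0,0,0,0,0,0,0,0]}' 30
python3 -m jog '{"jaw":[0,0,0,0,0,0,0],"slide":[[0,0,-0.3],[0,0,-0.5],[0,0,-0.6],[0,0,-0.6],[0,0,-0.4],[0,0,0],[0,0,0]],"spin":[0,0,0,0,0,0,0]}'
python3 -m jog '{"jaw":[0,0],"slide":[[0,0,0],[0,0,0]],"spin":[0,0]}'
```

```text
time_s: 14.4
ee_pos: [467.4, -276.8, 81.8]
ee_rot: [179.9, 0.1, -73.2]
force: [0.2, -0.5, 0.6]
gripper_width: 45.2
gripper_force: 0.0
time_s: 15.2
ee_pos: [468.9, -276.8, 84.3]
ee_rot: [-179.9, -0.1, -73.3]
force: [0.3, 0.2, 5.8]
gripper_width: 15.7
gripper_force: 30.0
time_s: 15.9
ee_pos: [467.6, -276.0, 154.8]
ee_rot: [179.9, 0.1, -73.3]
force: [-0.8, -0.1, -3.8]
gripper_width: 15.6
gripper_force: 30.0
time_s: 16.1
ee_pos: [467.6, -276.0, 154.4]
ee_rot: [179.9, 0.1, -73.3]
force: [0.6, 0.4, -3.8]
gripper_width: 16.2
gripper_force: 30.0
```

It weighs 3.8 N, so this is the full one. I carry it to a point short of the bay and look at the bay from above.

```bash
python3 -m jog '{"jaw":[0,0,0,0,0,0,0,0,0],"slide":[[0,0,-0.4],[0,0,-0.6],[0,0,-0.6],[0,0,-0.4],[0,0,-0.3],[0,0,0],[0,0,0],[0,0,0],[0,0,0]],"spin":[-0.8,-0.95,-0.95,-0.95,-0.95,-0.95,-0.95,-0.9,-0.2]}' 45
python3 -m jog '{"jaw":[0,0,0,0,0,0,0,0,0,0],"slide":[[0.2,-0.4,0],[0.2,-0.8,0],[0.2,-0.9,0],[0.2,-0.9,0],[0.2,-0.9,0],[0.2,-0.9,0],[0.2,-0.9,0],[0.2,-0.9,0],[0.2,-0.7,0],[0.2,-0.4,0]],"spin":[0,0,0,0,0,0,0,0,0,0]}'
python3 -m jog '{"jaw":[0,0,0,0],"slide":[[0.08,0,0],[0,0,0],[0,0,0],[0,0,0]],"spin":[0,0,0,0]}'
python3 - <<'E'
from h import *
m=env.camera_model('wrist');im=env.grab_frame('wrist')
h=cv2.cvtColor(im,cv2.COLOR_RGB2HSV);k=cv2.inRange(h,(105,70,60),(125,255,255))
n,l,st,c=cv2.connectedComponentsWithStats(k)
for i in range(1,n):
    if st[i][4]>80:
        p=np.argwhere(l==i)
        w=np.array([pl(m,u,v,70,fray) for v,u in p]).astype(np.float32);r=cv2.minAreaRect(w)
        print(st[i],'c',np.round(r[0],1),np.round(r[1],1),round(r[2],1))
cv2.imwrite('pics/w3.png',im[...,::-1]);print(env.state()['force'])
cv2.imwrite('pics/w3c.png',np.hstack([cv2.resize(im,(512,384)),cv2.resize(im[130:250,210:290],(256,384))])[...,::-1])
E
```

```text
time_s: 17.0
ee_pos: [468.0, -276.2, 223.8]
ee_rot: [-180.0, 0.1, -12.4]
force: [-0.4, 0.3, -3.5]
gripper_width: 15.8
gripper_force: 45.0
time_s: 18.0
ee_pos: [577.3, -61.2, 224.2]
ee_rot: [-180.0, 0.0, -12.4]
force: [-1.1, 0.8, -3.9]
gripper_width: 15.6
gripper_force: 45.0
time_s: 18.4
ee_pos: [578.6, -65.2, 224.4]
ee_rot: [180.0, 0.0, -12.6]
force: [-0.3, 0.6, -4.7]
gripper_width: 15.7
gripper_force: 45.0
[225  65  52  63 651] c [665.6 -85.3] [55.4 68.3] 77.4
[481  67  21  67 474] c [ 615.7 -413. ] [44.2 89.5] 80.5
[ 237  216   29   54 1494] c [495.4 -47.5] [34.9 73.8] 78.6
[ 0.20400366 -0.81294469 -3.78112047]
```

View pics/w3c.png

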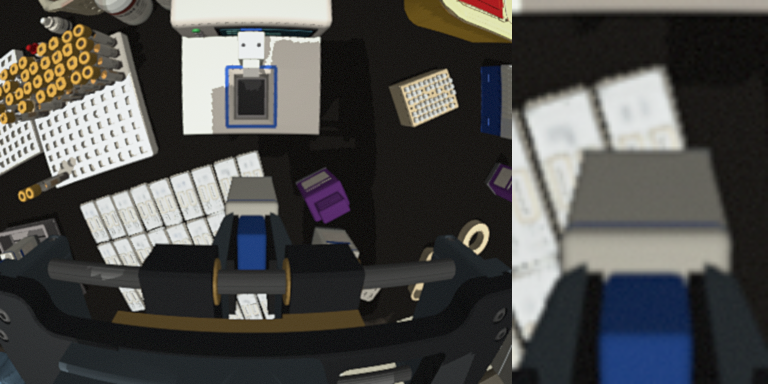

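The picture shows the bay frame clear at (250,97) and the held cartridge upright at (250,205), with its shoulder edge in view. I compute the in-hand offset and the distance to go.

```bash
python3 - <<'E'
from h import *
m=env.camera_model('wrist');s=env.state();p=s['ee_pos'];a=np.radians(s['ee_rot'][2])
def tl(w): d=w-p[:2];return np.round([d[0]*np.cos(a)+d[1]*np.sin(a),d[0]*np.sin(a)-d[1]*np.cos(a)],1)
z=p[2]-84.3
for n,u,v,h in(('shoulderL',226.6,201.3,80),('shoulderR',276.6,201.3,80),('tabroot',251,216,80),('tabtop',251,231.6,111),('underL',231,177,12),('underR',271.5,177,12)):
    print(n,tl(pl(m,u,v,z+h,fray)))
go(665.8,-85.2,200,-12.6)
E
```

```text
shoulderL [ 21.8 -14. ]
shoulderR [21.8 17.1]
tabroot [12.   1.2]
tabtop [15.5  1.2]
underL [ 20.  -15.7]
underR [20.  18.4]
slide tot [2.982 0.022 0.817] spin tot 0.007 (slide in start axes)
```

```bash
python3 -m jog '{"jaw":[0,0,0,0,0,0,0,0,0,0],"slide":[[0.5,0,0],[0.9,0,0],[0.9,0,0],[0.5,-0.01,0],[0.2,0,0.2],[0,0,0.6],[0,0,0.7],[0,0,0.5],[0,0,0.2],[0,0,0]],"spin":[0,0,0,0,0,0,0,0,0,0]}'
python3 -m jog '{"jaw":[0,0,0,0,0],"slide":[[0,0,0.1],[0,0,0.2],[0,0,0.2],[0,0,0.1],[0,0,0]],"spin":[0,0,0,0,0]}'
python3 -m jog '{"jaw":[0,0,0,0],"slide":[[0,0,0.1],[0,0,0.1],[0,0,0.1],[0,0,0]],"spin":[0,0,0,0]}'
```

```text
time_s: 19.45
ee_pos: [665.4, -83.4, 157.2]
ee_rot: [180.0, 0.2, -12.5]
force: [-1.5, 0.4, -5.4]
gripper_width: 15.7
gripper_force: 45.0
time_s: 19.95
ee_pos: [666.5, -83.3, 139.7]
ee_rot: [180.0, 0.1, -12.5]
force: [-1.3, 0.2, -4.7]
gripper_width: 16.0
gripper_force: 45.0
time_s: 20.35
ee_pos: [666.6, -83.3, 130.8]
ee_rot: [180.0, 0.1, -12.5]
force: [-0.6, 1.3, -5.2]
gripper_width: 15.5
gripper_force: 45.0
```

```bash
for i in 1; do python3 -m jog '{"jaw":[0,0,0],"slide":[[0,0,0.08],[0,0,0.08],[0,0,0]],"spin":[0,0,0]}'; python3 -m jog '{"jaw":[0,0,0],"slide":[[0,0,0.08],[0,0,0],[0,0,0]],"spin":[0,0,0]}'; python3 -m jog '{"jaw":[0,0,0],"slide":[[0,0,0.08],[0,0,0],[0,0,0]],"spin":[0,0,0]}'; done | grep -E "pos|^force"
```

```text
ee_pos: [666.7, -83.4, 126.2]
force: [-1.8, 0.3, -4.7]
ee_pos: [666.8, -83.4, 124.0]
force: [-0.7, 0.7, -4.6]
ee_pos: [666.8, -83.4, 121.6]
force: [-1.1, -0.6, -5.2]
```

```bash
(python3 -m jog '{"jaw":[0,0,0],"slide":[[0,0,0.08],[0,0,0],[0,0,0]],"spin":[0,0,0]}'; python3 -m jog '{"jaw":[0,0,0],"slide":[[0,0,0.08],[0,0,0],[0,0,0]],"spin":[0,0,0]}'; python3 -m jog '{"jaw":[0,0,0],"slide":[[0,0,0.08],[0,0,0],[0,0,0]],"spin":[0,0,0]}') | grep -E "pos|^force"
```

```text
ee_pos: [667.2, -83.5, 119.6]
force: [-0.9, 0.2, -2.6]
ee_pos: [667.3, -83.4, 118.1]
force: [-2.6, 1.9, 5.2]
ee_pos: [667.3, -83.5, 115.6]
force: [-2.9, -0.3, 5.7]
```

```bash
(python3 -m jog '{"jaw":[0,0,0],"slide":[[0,0,0.08],[0,0,0],[0,0,0]],"spin":[0,0,0]}' 55; python3 -m jog '{"jaw":[0,0,0],"slide":[[0,0,0.08],[0,0,0],[0,0,0]],"spin":[0,0,0]}'; python3 -m jog '{"jaw":[0,0,0],"slide":[[0,0,0.08],[0,0,0],[0,0,0]],"spin":[0,0,0]}';python3 -m jog '{"jaw":[0,0,0],"slide":[[0,0,0.06],[0,0,0],[0,0,0]],"spin":[0,0,0]}') | grep -E "pos|^force"
```

```text
ee_pos: [667.3, -83.4, 113.4]
force: [-3.1, 0.4, 5.0]
ee_pos: [667.3, -83.5, 111.2]
force: [-3.3, 0.6, 6.4]
ee_pos: [667.3, -83.5, 109.0]
force: [-4.3, 0.3, 8.3]
ee_pos: [667.4, -83.5, 107.6]
force: [-3.9, -0.1, 8.9]
```

```bash
(python3 -m jog '{"jaw":[0,0,0],"slide":[[0,0,0.04],[0,0,0],[0,0,0]],"spin":[0,0,0]}'; python3 -m jog '{"jaw":[0,0,0],"slide":[[0,0,0.04],[0,0,0],[0,0,0]],"spin":[0,0,0]}'; python3 -m jog '{"jaw":[0,0,0],"slide":[[0,0,0.04],[0,0,0],[0,0,0]],"spin":[0,0,0]}') | grep -E "pos|^force"
```

```text
ee_pos: [667.4, -83.5, 106.5]
force: [-3.9, 1.4, 9.7]
ee_pos: [667.4, -83.4, 105.4]
force: [-3.9, 1.0, 10.2]
ee_pos: [667.4, -83.5, 104.5]
force: [-3.3, -0.2, 11.0]
```

```bash
(python3 -m jog '{"jaw":[0,0,0],"slide":[[-0.05,0,0],[0,0,0],[0,0,0]],"spin":[0,0,0]}'; python3 -m jog '{"jaw":[0,0,0],"slide":[[0,0,0.03],[0,0,0],[0,0,0]],"spin":[0,0,0]}'; python3 -m jog '{"jaw":[0,0,0],"slide":[[-0.03,0,0.03],[0,0,0],[0,0,0]],"spin":[0,0,0]}') | grep -E "pos|^force"
python3 - <<'E'
from h import *
im=env.grab_frame('wrist');cv2.imwrite('pics/w4.png',cv2.resize(im[120:260,170:330],(800,600) if 0 else (686,600),interpolation=2)[...,::-1])
E
```

```text
ee_pos: [667.0, -83.4, 104.7]
force: [-2.8, 0.0, 10.7]
ee_pos: [667.0, -83.4, 104.5]
force: [-2.7, 0.3, 13.8]
ee_pos: [666.8, -83.4, 104.5]
force: [-2.5, 0.4, 16.0]
```

View pics/w4.png

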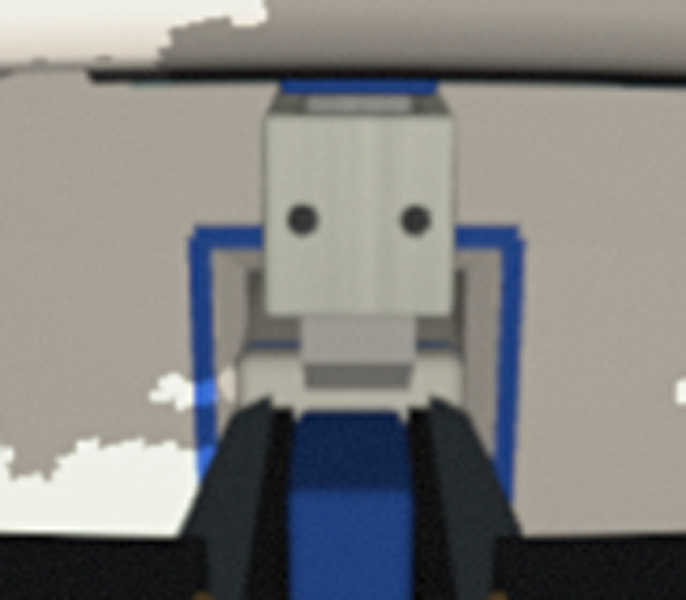

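The hard stop is reached at about 20 N and the bolt nose is over the shoulder. I back off a little to test the latch.

```bash
(python3 -m jog '{"jaw":[0,0,0],"slide":[[0,0,-0.1],[0,0,0],[0,0,0]],"spin":[0,0,0]}'; python3 -m jog '{"jaw":[0,0,0],"slide":[[0,0,-0.06],[0,0,0],[0,0,0]],"spin":[0,0,0]}' ;python3 -m jog '{"jaw":[0,0,0],"slide":[[0,0,-0.04],[0,0,0],[0,0,0]],"spin":[0,0,0]}' ) | grep -E "pos|^force"
```

```text
ee_pos: [666.8, -83.3, 106.2]
force: [-1.2, -0.3, 10.2]
ee_pos: [666.8, -83.4, 107.5]
force: [-1.3, -0.6, 9.1]
ee_pos: [666.7, -83.3, 107.6]
force: [2.4, -1.2, 5.5]
```

```bash
(python3 -m jog '{"jaw":[0,0,0],"slide":[[0,0,-0.06],[0,0,0],[0,0,0]],"spin":[0,0,0]}'; python3 -m jog '{"jaw":[0,0,0],"slide":[[0,0,-0.03],[0,0,0],[0,0,0]],"spin":[0,0,0]}') | grep -E "pos|^force"
```

```text
ee_pos: [666.7, -83.3, 107.7]
force: [5.3, -1.0, -1.4]
ee_pos: [666.6, -83.3, 107.8]
force: [6.1, -1.1, -4.0]
```

The cartridge is held: the bolt takes the load at TCP z = 107.7 with the pull reversed. I release it and go for the third one.

```bash
(python3 -m jog '{"jaw":[40,40,40,40,40,40,40,40,40,40],"slide":[[0,0,0],[0,0,0],[0,0,0],[0,0,-0.2],[0,0,-0.4],[0,0,-0.7],[0,0,-0.9],[0,0,-0.7],[0,0,-0.3],[0,0,0]],"spin":[0,0,0,0,0,0,0,0,0,0]}'
python3 -m jog '{"jaw":[45,45,45,45,45,45,45,45],"slide":[[-0.84,0.48,0],[-0.84,0.48,0],[-0.84,0.48,0],[-0.84,0.48,0],[-0.84,0.48,0],[-0.84,0.48,0],[-0.84,0.48,0],[-0.8,0.48,0]],"spin":[0,0,0,0,0,0,0,0]}'
python3 -m jog '{"jaw":[45,45,45,45,45,45,45,45,45,45],"slide":[[0,0,0],[0,0,0],[0,0,0],[0,0,0],[0,0,0],[0,0,0],[0,0,0],[0,0,0],[0,0,0],[0,0,0]],"spin":[-0.9,-1,-1,-1,-1,-1,-1,-1,-1,-1]}'
python3 -m jog '{"jaw":[45,45],"slide":[[0,0,0],[0,0,0]],"spin":[-0.3,0]}') | grep -E "time|pos|^force|rot"
python3 -c "
from h import *
tabs(save='pics/w5.png');go(446,-152,200,69.2)"
```

```text
time_s: 27.7
ee_pos: [665.4, -83.0, 207.2]
ee_rot: [-180.0, -0.2, -12.5]
force: [-0.5, -0.3, 0.2]
time_s: 28.5
ee_pos: [442.0, -152.0, 203.8]
ee_rot: [-180.0, 0.1, -12.5]
force: [0.1, -0.5, 0.5]
time_s: 29.5
ee_pos: [443.2, -151.8, 203.8]
ee_rot: [-179.9, 0.0, 67.1]
force: [0.1, -0.4, -0.4]
time_s: 29.7
ee_pos: [443.3, -151.8, 203.9]
ee_rot: [-179.9, 0.0, 69.1]
force: [0.1, 0.7, -1.0]
[389  36  55  49 354] c [639.  -83.9] [47.6 59. ] 77.2
[422  46  40  18 622] c [672.2 -84.5] [18.  52.6] 79.2
[248 169  18  39 625] c [ 447.8 -149.5] [37.  15.3] 71.6
[399 293  22  24 307] c [ 571.6 -360.3] [38.  28.9] 68.3
slide tot [0.026 0.081 0.135] spin tot -0.015 (slide in start axes)
```

```bash
(python3 -m jog '{"jaw":[45,45,45,45,45,45,45],"slide":[[0.06,0.117,0],[0,0,0.7],[0,0,0.9],[0,0,0.9],[0,0,0.8],[0,0,0.5],[0,0,0.22]],"spin":[0,-0.31,0,0,0,0,0]}'
python3 -m jog '{"jaw":[0,0,0,0,0,0,0,0],"slide":[[0,0,0],[0,0,0],[0,0,0],[0,0,0],[0,0,0],[0,0,0],[0,0,0],[0,0,0]],"spin":[0,0,0,0,0,0,0,0]}' 30
python3 -m jog '{"jaw":[0,0,0,0,0,0,0,0,0,0],"slide":[[0,0,-0.3],[0,0,-0.5],[0,0,-0.7],[0,0,-0.8],[0,0,-0.8],[0,0,-0.7],[0,0,-0.5],[0,0,-0.2],[0,0,0],[0,0,0]],"spin":[0,0,0,0,0,0,0,0,0,0]}')
python3 -c "
from h import *
go(458,348.5,220,0);import numpy as np
d=np.array([458,348.5])-env.state()['ee_pos'][:2];print(d/30)"
```

```text
time_s: 30.45
ee_pos: [447.2, -151.3, 82.7]
ee_rot: [-179.8, -0.0, 71.6]
force: [0.4, 0.4, -0.1]
gripper_width: 45.3
gripper_force: 0.0
time_s: 31.25
ee_pos: [448.6, -151.9, 85.1]
ee_rot: [179.9, 0.0, 71.6]
force: [-0.2, 0.1, 5.1]
gripper_width: 15.9
gripper_force: 30.0
time_s: 32.25
ee_pos: [447.4, -151.5, 218.6]
ee_rot: [-179.9, 0.0, 71.6]
force: [-0.5, 0.0, -1.1]
gripper_width: 15.8
gripper_force: 30.0
slide tot [15.927 -4.921 -0.048] spin tot 8.952 (slide in start axes)
[ 0.35346644 16.66609761]
```

About 1 N again, so it is spent and goes to the tray.

```bash
(python3 -m jog '{"jaw":[0,0,0,0,0,0,0,0,0,0],"slide":[[0,0,0],[0,0,0],[0,0,0],[0,0,0],[0,0,0],[0,0,0],[0,0,0],[0,0,0],[0,0,0],[0,0,0]],"spin":[0.8,0.95,0.95,0.95,0.95,0.95,0.95,0.95,0.95,0.55]}'
python3 -m jog '{"jaw":[0,0,0,0,0,0,0,0,0,0],"slide":[[0.03,-0.5,0],[0.03,-0.9,0],[0.03,-0.9,0],[0.03,-0.9,0],[0.03,-0.9,0],[0.03,-0.9,0],[0.03,-0.9,0],[0.03,-0.9,0],[0.03,-0.9,0],[0.03,-0.9,0]],"spin":[0,0,0,0,0,0,0,0,0,0]}'
python3 -m jog '{"jaw":[0,0,0,0,0,0,0,0,0,0],"slide":[[0.05,-0.9,0],[0,-0.9,0],[0,-0.9,0],[0,-0.9,0],[0,-0.9,0],[0,-0.9,0],[0,-0.9,0],[0,-0.9,0],[0,-0.5,0],[0,0,0]],"spin":[0,0,0,0,0,0,0,0,0,0]}') | grep -E "time|pos|rot"
python3 -c "
from h import *
go(458,348.5,92,0)"
```

```text
time_s: 33.25
ee_pos: [447.3, -151.5, 218.0]
ee_rot: [-180.0, 0.1, -0.2]
time_s: 34.25
ee_pos: [456.2, 107.3, 218.1]
ee_rot: [180.0, 0.1, 0.0]
time_s: 35.25
ee_pos: [457.9, 338.4, 218.0]
ee_rot: [179.9, 0.1, 0.1]
slide tot [ 4.000e-03 -3.360e-01  4.201e+00] spin tot 0.017 (slide in start axes)
```

```bash
python3 -m jog '{"jaw":[0,0,0,0,0,0,0,0,0,0],"slide":[[0,-0.33,0.3],[0,0,0.7],[0,0,0.8],[0,0,0.8],[0,0,0.7],[0,0,0.5],[0,0,0.3],[0,0,0.1],[0,0,0.05],[0,0,0]],"spin":[0,0,0,0,0,0,0,0,0,0]}'
python3 -m jog '{"jaw":[0,0,0],"slide":[[0,0,0.04],[0,0,0],[0,0,0]],"spin":[0,0,0]}'
```

```text
time_s: 36.25
ee_pos: [458.8, 347.3, 92.3]
ee_rot: [-180.0, -0.1, 0.0]
force: [0.3, 0.2, -1.3]
gripper_width: 16.0
gripper_force: 30.0
time_s: 36.55
ee_pos: [458.5, 347.4, 91.0]
ee_rot: [-180.0, -0.0, 0.0]
force: [-0.2, -0.1, -1.3]
gripper_width: 15.9
gripper_force: 30.0
```

```bash
python3 -m jog '{"jaw":[0,0,0],"slide":[[0,0,0.04],[0,0,0.02],[0,0,0]],"spin":[0,0,0]}'
python3 -m jog '{"jaw":[0,0,0],"slide":[[0,0,0.03],[0,0,0],[0,0,0]],"spin":[0,0,0]}'
```

```text
time_s: 36.85
ee_pos: [458.5, 347.3, 89.2]
ee_rot: [-180.0, -0.0, 0.0]
force: [0.4, 0.8, 2.3]
gripper_width: 15.8
gripper_force: 30.0
time_s: 37.15
ee_pos: [458.5, 347.4, 89.2]
ee_rot: [-180.0, -0.0, 0.0]
force: [-0.9, -1.4, 7.7]
gripper_width: 15.7
gripper_force: 30.0
```

Contact with the tray floor. I release, rise, move clear and check the result.

```bash
(python3 -m jog '{"jaw":[45,45,45,45,45,45,45,45,45],"slide":[[0,0,-0.03],[0,0,0],[0,0,0],[0,0,-0.3],[0,0,-0.7],[0,0,-0.9],[0,0,-0.9],[0,0,-0.9],[0,0,-0.5]],"spin":[0,0,0,0,0,0,0,0,0]}'
python3 -m jog '{"jaw":[45,45,45,45,45,45,45],"slide":[[-0.5,0.8,0],[-0.5,0.9,0],[-0.5,0.9,0],[-0.5,0.9,0],[0,0.9,0],[0,0.5,0],[0,0,0]],"spin":[0,0,0,0,0,0,0]}')|grep -E "time|pos"
python3 - <<'E'
from h import *
t=env.grab_frame('top');s=env.grab_frame('side')
o=np.zeros((600,800,3),np.uint8)
o[:300,:400]=cv2.resize(t[145:235,70:190],(400,300),interpolation=2);o[:300,400:]=cv2.resize(t[75:165,210:330],(400,300),interpolation=2)
o[300:,:400]=cv2.resize(s[215:320,110:250],(400,300),interpolation=2);o[300:,400:]=cv2.resize(s[110:215,140:280],(400,300),interpolation=2)
cv2.imwrite('pics/end.png',o[...,::-1])
E
```

```text
time_s: 38.05
ee_pos: [459.2, 347.8, 217.9]
time_s: 38.75
ee_pos: [398.2, 198.9, 215.5]
```

View pics/end.png

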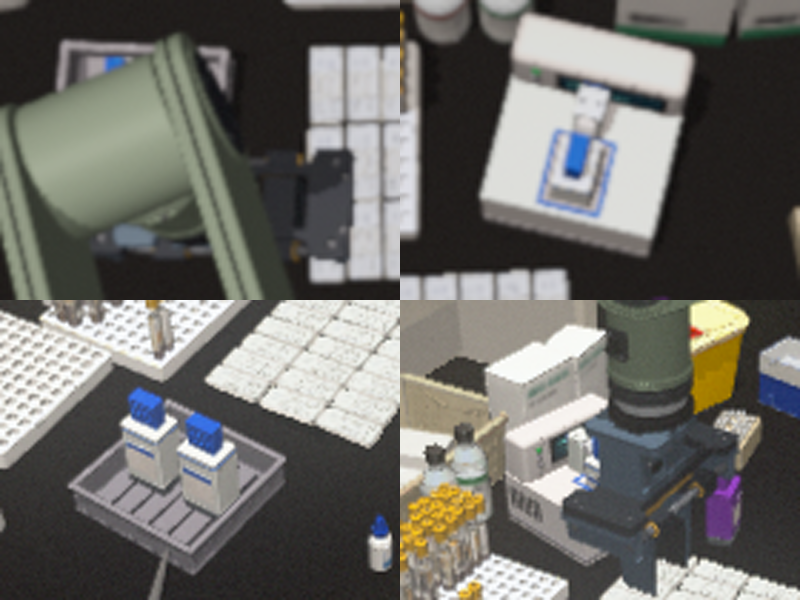

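The side crop shows both spent cartridges standing upright in the tray. The top crop shows the full one down in the bay under the latch at (577,165). Nothing is disturbed and the robot touches nothing.

```bash
python3 -m jog '{"jaw":[45,45,45],"slide":[[0,0,0],[0,0,0],[0,0,0]],"spin":[0,0,0]}' | head -2; python3 -c "
from workcell import env
print(env.job_done())"
```

```text
time_s: 39.15
ee_pos: [398.4, 200.8, 214.7]
the job is handed in; nothing more can be done
None
```

I handed the job in at about 39 s: the full cartridge (about 3.8 N in the hand) is latched in the bay, and the two spent ones (about 1 N each) stand upright in the return tray; no verdict came back.

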